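# Reverse the row of microscope objectives

### The job

Move the four microscope objectives from the grey parking rack to the empty aluminium loading rack in reverse order: the one nearest the brass pin of the grey rack goes to the seat farthest from the aluminium rack's pin, and so on down the row, so that the one farthest from the grey rack's pin ends up nearest the other pin. Each must stand upright inside its own ring seat, flat on the board; set them down gently, do not drop or topple any, and let go of them all.

Things in the scene. Friction and masses are not known exactly. Their poses are not given: they have to be found in the camera images.
- obj_wide: Short wide objective: black barrel 44 mm in diameter from 8 to 44 mm above its underside, bright front ring 36 mm in diameter above it, 50 mm tall in all, 200 g or so. Grip the barrel at about 36 mm height. Loose and upright on a 34 mm diameter, 8 mm high steel foot flange; origin at the centre of its underside, z up along its axis (its yaw means nothing).
- obj_slim: Tall slim objective: aluminium barrel 28 mm in diameter from 8 to 58 mm, with a dark conical tip, 66 mm tall, about 120 g. Grip the barrel at 38 to 50 mm height. Loose and upright on a 34 mm diameter, 8 mm high steel foot flange; origin at the centre of its underside, z up along its axis (its yaw means nothing).
- obj_stepped: Stepped objective: black lower barrel 42 mm in diameter from 8 to 28 mm, thin steel upper barrel 26 mm in diameter from 28 to 62 mm, 62 mm tall, about 160 g. Grip the upper barrel at about 48 mm height. Loose and upright on a 34 mm diameter, 8 mm high steel foot flange; origin at the centre of its underside, z up along its axis (its yaw means nothing).
- obj_headed: Top-heavy objective: thin aluminium neck 26 mm in diameter from 8 to 30 mm, wide black head 42 mm in diameter from 30 to 58 mm, with a small (20 mm) glass in its flat top, 58 mm tall, about 180 g. Grip the head at about 44 mm height. Loose and upright on a 34 mm diameter, 8 mm high steel foot flange; origin at the centre of its underside, z up along its axis (its yaw means nothing).
- rack_in: Grey plastic parking rack; the objectives start on it, one in each place, in any order. Fixed board 84 x 360 x 12 mm, long along its y, lying on the bench; origin at the centre of its underside. Places at y = -120, -40, 40, 120 mm, x = 0. A brass pin (16 mm thick, 24 mm tall) at y = +168 mm marks its pin end.
- rack_out: Aluminium loading rack, empty at the start; each place has a fixed black ring (62 mm outside, 54 inside, 6 high) with the board as its floor. Fixed board 84 x 360 x 12 mm, long along its y, lying on the bench; origin at the centre of its underside. Places at y = -120, -40, 40, 120 mm, x = 0. A brass pin (16 mm thick, 24 mm tall) at y = +168 mm marks its pin end.
- seat_wide: White ring seat on the parking rack in which the wide objective stands at the start; fixed, it stays there and so records the original order. 62 mm outside, 54 mm inside diameter, 6 mm high. Origin on its axis at the bottom of the ring, on top of the board (12 mm above the bench).
- seat_slim: White ring seat on the parking rack in which the slim objective stands at the start; fixed, it stays there and so records the original order. 62 mm outside, 54 mm inside diameter, 6 mm high. Origin on its axis at the bottom of the ring, on top of the board (12 mm above the bench).
- seat_stepped: White ring seat on the parking rack in which the stepped objective stands at the start; fixed, it stays there and so records the original order. 62 mm outside, 54 mm inside diameter, 6 mm high. Origin on its axis at the bottom of the ring, on top of the board (12 mm above the bench).
- seat_headed: White ring seat on the parking rack in which the headed objective stands at the start; fixed, it stays there and so records the original order. 62 mm outside, 54 mm inside diameter, 6 mm high. Origin on its axis at the bottom of the ring, on top of the board (12 mm above the bench).
Mind the look-alikes: they are no part of the job. What is shaped like the obj_stepped but red is not meant.

How it is judged:
By the outcome, as a careful person would: the job done as asked, in the order asked, and still so for the second after the job is handed in, with the robot touching nothing.
It also fails if it takes over 120 s, if anything falls off the work surface, if the arm or the gripper's body presses on something with over 40 N, if the wrist force passes 120 N, or if a joint passes its speed limit or range.

### The arm

A 7-joint arm with a two-finger parallel gripper is mounted at the origin on the work surface. World frame = base frame: x ahead of the robot, y to its left, z up, the work surface at z = 0. Lengths are in m, angles in degrees, forces in N, time in s.
With the tool pointing down it reaches from about 0.425 to 0.875 m from the base axis. Payload 4.7 kg.
Tool frame: the origin (TCP) lies at the centre of the arm's flange, where the gripper is bolted on; the fingertips stand 182 mm ahead of it and the grasp point (between the pads) lies 164 mm ahead of it; z points along the fingers, x is the direction in which the jaws open and shut, and the axes are right-handed (so a half turn about z gives the same grasp; the last joint's range is limited). The gripper opens to 87 mm and grips with 3 to 60 N. Pads are 19 mm wide; open, the fingers measure 117 mm over their backs; the gripper's body (75 mm by 190 mm) begins 51 mm behind the grasp point.
Start: joints at [64.406, 18.392, -4.016, 83.108, 1.295, 78.541, -3.26], TCP at [0.289, -0.582, 0.405] pointing down, gripper open.
Joint ranges: [-163.93, 163.93], [-17.29, 119.83], [-79.2, 71.16], [3.27, 140.29], [-89.18, 269.18], [5.43, 117.66], [-154.24, 154.24]. Speed limits (degrees/s): [147.25, 147.25, 180, 180, 180, 180, 180].

### API

Orientations are given as [roll, pitch, yaw] about the fixed x, y, z axes, in that order (R = Rz(yaw) Ry(pitch) Rx(roll)).
In Python, from cell import env gives the robot as it stands. The module is installed in compiled form; this text tells all that it offers.
- The arm moves only by the tool carry_out, never from a script. Its argument "increments" is a list of rows, each a list of 5 numbers: the shift along the world's x, y, z in m, then the turn about the world's z in degrees, then the gripper's target within -1 to 1 (shut at 1, half-way at 0, fully open at -1). In form: [[dx, dy, dz, spin, jaw], ...]. A call has 1 to 20 rows; each row is the pose to reach, as a shift and turn from the pose commanded when the call began; what a row does not reach only later rows make up. A row lasts 1/10 s, in which the tool goes at most 50 mm and 8.59 degrees, less where a joint would pass 70% of its speed; a pose out of reach is approached as far as the arm can. A call with a gripper value outside its range is refused whole. The fingers move at their own pace and stop on an object; "grip_force" is the grip in N (left out, the last holds). Time passes only in rows, so rows that repeat a pose let the fingers close. It gives the time, the measured TCP pose, the force and the opening at its end, in the units of the state.
- env.get_obs(): the state, without advancing time (a new reading comes with each control period).
- env.read_camera(name): name is "side" or "top"; returns (picture, depth): 400x640x3 uint8, red, green, blue; 400x640 float32, m along the optical axis (not along the pixel's ray), 0 where there is no reading.
- env.get_calibration(name): a dict with "K" (3x3 intrinsics, pixels), "k1" (the pictures are not rectified: a ray, as slopes to the right and down, at radius r is drawn at 1 + k1 r^2 times it, then the intrinsics apply), "camera_from_world" (4x4, takes a point from world to camera coordinates). Camera axes: x right, y down, z forward; pixel columns grow to the right and rows downward; lengths in m; the calibration is good to about 2 mm. A picture is of the moment at which its call begins. get_calibration takes no time and is no camera call.
- env.sign_off(): hands the job in, once; it reports no verdict.
The state is a dict: "time_s": time; "qpos": joint angles; "joint_velocities": joint speeds; "effort": joint torques, N m; "tool_pos": TCP position; "tool_rot": TCP orientation; "force": force on the tool from outside, world axes, zero at the start; "wrist_torque": the same for the moment, N m; "grip_width": finger opening in m.
Only numpy, scipy, OpenCV 4.12 (cv2) and the standard library are available. Lean on these libraries where they do the work, as an engineer would, in place of code of your own. Each camera call takes 0.05 s, during which the arm holds its last target.

## Working session

There is one attempt and no reset: what is moved stays moved. The work goes in short steps, Python scripts to look and compute and a tool call to move; the robot and the scene stay as the last step left them, time stands still between calls to the robot, and variables do not carry over. Pictures are saved under pics/ and viewed, and the job is handed in when it is done.

Besides the shell and the picture viewer there is one more tool, called after "Request:" by a JSON object that holds its "name" and its "arguments". carry_out: Moves the arm, as the interface text tells. Its arguments: {"type":"object","properties":{"increments":{"type":"array"},"grip_force":{"type":"number"}},"required":["increments"]}

```bash
mkdir -p pics; python3 - <<'E'
from cell import env
import cv2,numpy as np
print(env.get_obs())
for n in("top","side"):
    p,d=env.read_camera(n); cv2.imwrite(f"pics/{n}0.png",p[:,:,::-1]); np.savez(f"{n}0.npz",p=p,d=d)
    c=env.get_calibration(n); print(n,c)
E
```

```text
{'time_s': 0.0, 'qpos': array([64.40646366, 18.43826541, -4.0126111 , 83.17343994,  1.2935453 ,
       78.541468  , -3.25933871]), 'joint_velocities': array([ 0.01699019,  0.02724519,  0.03932239,  0.09347955,  0.01625337,
       -0.05845595, -0.01756007]), 'effort': array([-6.54580867e-05, -4.91294789e+01, -4.04130695e-01, -3.12522089e+01,
       -6.39413833e-02,  4.38973715e-02,  1.72577943e-04]), 'tool_pos': array([ 0.28888581, -0.58204929,  0.4036826 ]), 'tool_rot': array([ 1.79994764e+02,  1.08025259e-01, -6.35991518e+01]), 'force': array([ 0.48759882, -0.16415394,  0.01612249]), 'wrist_torque': array([ 0.02737228, -0.03596629,  0.02134365]), 'grip_width': 0.08704171781372173}
top {'K': array([[515.78747251,   0.        , 332.08612419],
       [  0.        , 515.78747251, 201.78026792],
       [  0.        ,   0.        ,   1.        ]]), 'k1': -0.07662224963266757, 'camera_from_world': array([[-0.00393976, -0.99998128,  0.0046814 , -0.02438006],
       [-0.99782715,  0.0036233 , -0.06578646,  0.60854881],
       [ 0.06576826, -0.00493041, -0.99782274,  0.77761063],
       [ 0.        ,  0.        ,  0.        ,  1.        ]])}
side {'K': array([[440.10390146,   0.        , 324.28449567],
       [  0.        , 440.10390146, 197.23440805],
       [  0.        ,   0.        ,   1.        ]]), 'k1': 0.0012668347450714478, 'camera_from_world': array([[-0.96925901, -0.24564558, -0.01397238,  0.57251251],
       [-0.14387736,  0.61194193, -0.77770585,  0.12772177],
       [ 0.19959029, -0.75178809, -0.62847306,  0.6492467 ],
       [ 0.        ,  0.        ,  0.        ,  1.        ]])}
```

View pics/top0.png

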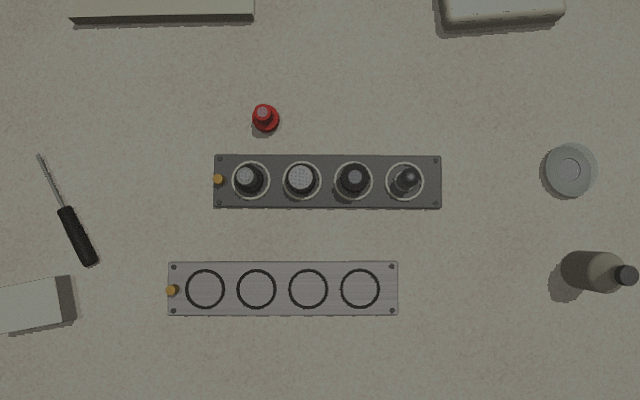

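View pics/side0.png

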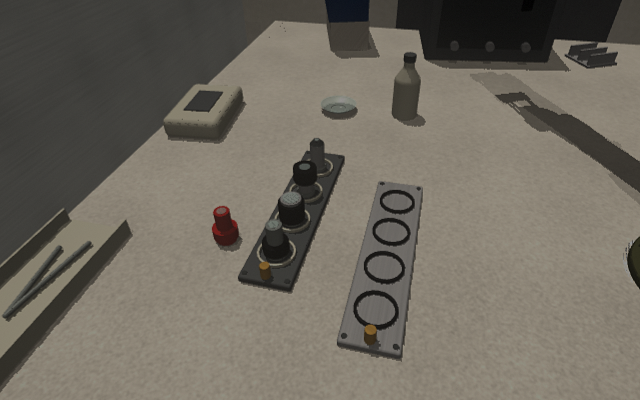

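Top view: the parking rack's pin is at (217,179). From the pin, the row runs stepped (248,180), wide (301,180), headed (353,180), slim (405,180). The aluminium rack's pin is at (172,290), with empty rings at (205,289), (257,289), (308,289) and (360,289).

Look-alike: the red stepped one at (265,117) is excluded. The only objective in the row shaped like it is the black/steel one at (248,180). Next I'll take a close crop and measure.

```bash
cat > h.py <<'E'
import numpy as np,cv2
from cell import env
def cal(n):
    c=env.get_calibration(n); return c["K"],c["k1"],c["camera_from_world"]
def ray(n,uv):
    K,k1,T=cal(n); uv=np.asarray(uv,float).reshape(-1,1,2)
    s=cv2.undistortPoints(uv,K,np.array([k1,0,0,0,0.]))[:,0]
    d=np.c_[s,np.ones(len(s))]@T[:3,:3]; o=-T[:3,:3].T@T[:3,3]
    return o,d
def onplane(n,uv,z):
    o,d=ray(n,uv); return o+d*((z-o[2])/d[:,2])[:,None]
def proj(n,P):
    K,k1,T=cal(n); P=np.asarray(P,float).reshape(-1,3)
    return cv2.projectPoints(P,cv2.Rodrigues(T[:3,:3])[0],T[:3,3],K,np.array([k1,0,0,0,0.]))[0][:,0]
def points(n,d):
    v,u=np.nonzero(d>0); K,k1,T=cal(n)
    s=cv2.undistortPoints(np.c_[u,v].astype(float).reshape(-1,1,2),K,np.array([k1,0,0,0,0.]))[:,0]
    z=d[v,u]; Pc=np.c_[s*z[:,None],z]
    return (Pc-T[:3,3])@T[:3,:3],u,v
E
python3 - <<'E'
from h import *
a=np.load("top0.npz"); p,d=a["p"],a["d"]
b=np.load("side0.npz")["p"]
c1=cv2.resize(p[85:320,150:450],None,fx=2.6,fy=2.6,interpolation=cv2.INTER_CUBIC)
c2=cv2.resize(b[120:360,180:450],None,fx=2.4,fy=2.4,interpolation=cv2.INTER_CUBIC)
cv2.imwrite("pics/c1.png",c1[:600,:800,::-1]);cv2.imwrite("pics/c2.png",c2[:,:,::-1])
hsv=cv2.cvtColor(p,cv2.COLOR_RGB2HSV)
g=cv2.cvtColor(p,cv2.COLOR_RGB2GRAY)
# pins
m=cv2.inRange(hsv,(10,120,60),(30,255,255)); n,l,s,c=cv2.connectedComponentsWithStats(m)
for i in range(1,n):
    if s[i,4]>15: print("pin",c[i],s[i,4],onplane("top",c[i],.036))
# rings
for nm,mask,box in(("out",g<60,(262,316,170,396)),("in",g>105,(156,208,215,440))):
    mm=np.zeros_like(g); r0,r1,q0,q1=box; mm[r0:r1,q0:q1]=mask[r0:r1,q0:q1]*255
    cs,_=cv2.findContours(mm,cv2.RETR_EXTERNAL,cv2.CHAIN_APPROX_NONE)
    for k in cs:
        if len(k)>60:
            P=onplane("top",k[:,0].astype(float),.018)
            (x,y),r=cv2.minEnclosingCircle((P[:,:2]*1000).astype(np.float32))
            A=np.c_[2*P[:,:2],np.ones(len(P))]; q=np.linalg.lstsq(A,(P[:,:2]**2).sum(1),rcond=None)[0]
            print(nm,len(k),cv2.minEnclosingCircle(k)[0],x,y,r,"ls",q[:2]*1e3,np.sqrt(q[2]+q[0]**2+q[1]**2)*1e3)
# depth
P,u,v=points("top",d)
for (cx,cy) in((248,180),(301,180),(353,180),(405,180),(265,117)):
    w=(abs(u-cx)<26)&(abs(v-cy)<30)
    zt=np.percentile(P[w,2],99); t=w&(P[:,2]>zt-.006)
    print((cx,cy),"top z",zt,P[t].mean(0),t.sum(), np.ptp(P[t],axis=0))
for nm,box in(("bench",(100,150,220,255)),("out",(265,275,190,380))):
    r0,r1,q0,q1=box; w=(v>=r0)&(v<r1)&(u>=q0)&(u<q1); print(nm,np.median(P[w,2]))
E
```

```text
pin [217.57692308 178.51282051] 78 [[0.64358976 0.14784424 0.036     ]]
pin [170.92857143 289.39285714] 84 [[0.47557747 0.21750492 0.036     ]]
out 112 (359.5, 288.43548583984375) 474.99945068359375 -68.34744262695312 30.80514144897461 ls [474.85635325 -68.29656146] 29.76722940555374
out 112 (307.6875, 288.6875) 474.8388671875 11.240415573120117 30.742048263549805 ls [474.90189657  11.30654094] 29.87459624602915
out 111 (255.5, 288.5) 475.2147521972656 91.51568603515625 30.845685958862305 ls [475.13716371  91.13791779] 29.905603843971086
out 110 (204.2088623046875, 288.3227844238281) 475.5548095703125 171.16629028320312 31.337623596191406 ls [475.08201961 170.59192902] 30.020370042525457
in 64 (300.09222412109375, 176.6165008544922) 648.055908203125 22.86343002319336 18.208402633666992 ls [647.98487199  22.91415362] 17.3063167391409
in 192 (404.4230651855469, 180.5) 641.3910522460938 -139.56399536132812 30.66595458984375 ls [ 641.44621111 -139.29752039] 28.7370796112034
in 159 (353.322509765625, 179.9242401123047) 642.5089111328125 -59.8148307800293 30.579151153564453 ls [642.5771825
[... 248 characters left out ...]
 100.26858520507812 30.50128936767578 ls [643.78935941 100.37584632] 28.792768475563378
(248, 180) top z 0.07529535587238662 [0.64379577 0.10001951 0.07367669] 249 [0.02509271 0.02495636 0.00746547]
(301, 180) top z 0.06406613645506494 [0.64297133 0.02001756 0.06193548] 462 [0.03617453 0.03558897 0.00763085]
(353, 180) top z 0.07202956321773371 [ 0.6421366  -0.05995287  0.06966043] 627 [0.04106509 0.04101713 0.00823727]
(405, 180) top z 0.0784403042326037 [ 0.6415524  -0.13820908  0.07611068] 177 [0.02337801 0.02209777 0.00925962]
(265, 117) top z 0.06328105984766444 [0.73939598 0.07705577 0.06157874] 236 [0.0254048  0.024446   0.00831124]
bench -0.0005092605321463142
out 0.01200835396460083
```

View pics/c1.png

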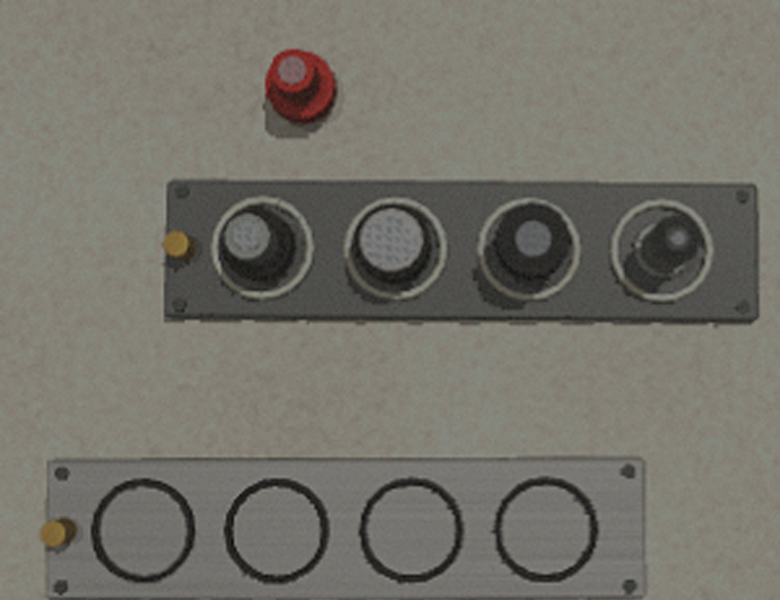

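View pics/c2.png

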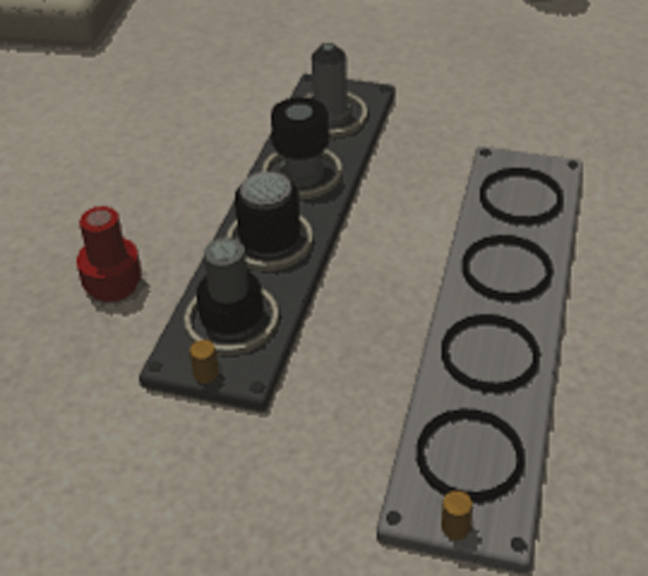

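The crops confirm the order from the pin: stepped, wide, headed, slim. The red one stands off the rack. Next I'll check the obstacle heights on the approach.

```bash
python3 - <<'E'
from h import *
d=np.load("top0.npz")["d"]; P,u,v=points("top",d)
w=(u>540)&(v>240)&(v<310)&(P[:,2]>.02); print("bottle",P[w].min(0),P[w].max(0))
d=np.load("side0.npz")["d"]; P,u,v=points("side",d)
w=(P[:,0]>.2)&(P[:,0]<.9)&(P[:,1]>-.7)&(P[:,1]<.3)&(P[:,2]>.09); 
import collections
print(collections.Counter(map(tuple,np.round(P[w][:,:2],1))).most_common(12), P[w].max(0))
print(env.get_obs()["tool_pos"])
E
```

```text
bottle [ 0.47130979 -0.44182342  0.02019487] [ 0.53096701 -0.38766077  0.15249367]
[((np.float64(0.5), np.float64(-0.4)), 521), ((np.float64(0.3), np.float64(-0.5)), 126)] [ 0.52771405 -0.38574628  0.2442759 ]
[ 0.2889286  -0.58205123  0.40374745]
```

Request:
{"name": "carry_out", "arguments": {"increments": [[0.028,0.035,0,5,-1],[0.056,0.07,0,10,-1],[0.085,0.107,0,16,-1],[0.113,0.142,0,22,-1],[0.141,0.177,0,28,-1],[0.17,0.213,0,34,-1],[0.198,0.249,0,40,-1],[0.226,0.284,0,46,-1],[0.254,0.32,0,52,-1],[0.282,0.355,0,58,-1],[0.31,0.39,0,63.6,-1],[0.335,0.42,0,63.6,-1],[0.3525,0.4425,-0.02,63.6,-1],[0.3525,0.4425,-0.05,63.6,-1],[0.3525,0.4425,-0.065,63.6,-1],[0.3525,0.4425,-0.065,63.6,-1],[0.3525,0.4425,-0.065,63.6,-1],[0.3525,0.4425,-0.065,63.6,-1]], "grip_force": 15}}

```text
time_s: 1.9
tool_pos: [0.6417, -0.1408, 0.3415]
tool_rot: [179.9, -0.1, -0.1]
force: [0.9, -0.2, -0.1]
grip_width: 0.087
```

Request:
{"name": "carry_out", "arguments": {"increments": [[0,0.001,-0.03,0,-1],[0,0.001,-0.06,0,-1],[0,0.001,-0.085,0,-1],[0,0.001,-0.105,0,-1],[0,0.001,-0.115,0,-1],[0,0.001,-0.12,0,-1],[0,0.001,-0.12,0,-1],[0,0.001,-0.12,0,-1]]}}

```text
time_s: 2.7
tool_pos: [0.6421, -0.1389, 0.2213]
tool_rot: [180.0, -0.1, -0.0]
force: [0.6, -0.6, -0.1]
grip_width: 0.087
```

```bash
cat > snap.py <<'E'
import sys; from h import *
t=sys.argv[1]
for n,(r0,r1,c0,c1) in (("top",(85,320,150,450)),("side",(60,360,180,480))):
    p,d=env.read_camera(n); np.savez(f"{n}{t}.npz",p=p,d=d)
    cv2.imwrite(f"pics/{n}{t}.png",cv2.resize(p[r0:r1,c0:c1],None,fx=2,fy=2,interpolation=cv2.INTER_CUBIC)[:,:,::-1])
o=env.get_obs(); print(o["time_s"],o["tool_pos"],o["force"],o["grip_width"])
E
python3 snap.py a
```

```text
2.8 [ 0.64206065 -0.13878893  0.22118969] [ 0.10690348 -0.6459872  -0.41338531] 0.0870016948805283
```

View pics/sidea.png

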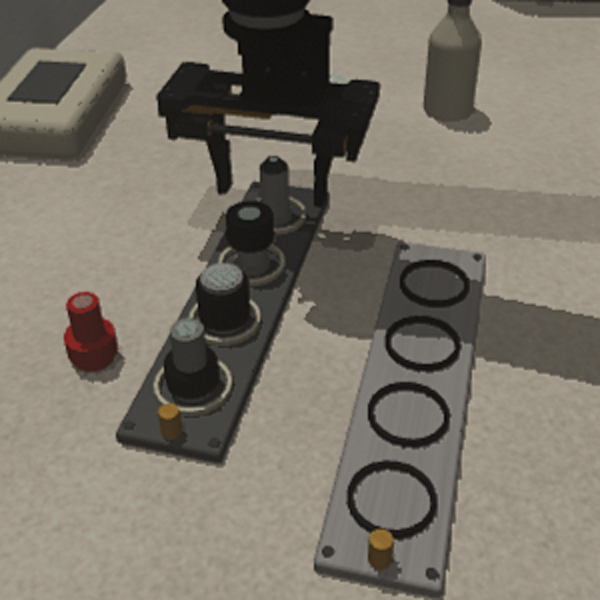

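The fingers straddle the slim objective (crop pixel 274,190), and its neighbours are clear. Closing, then a small lift.

Request:
{"name": "carry_out", "arguments": {"increments": [[0,0,0,0,0],[0,0,0,0,0.3],[0,0,0,0,0.6],[0,0,0,0,1],[0,0,0,0,1],[0,0,0,0,1],[0,0,0,0,1],[0,0,0,0,1],[0,0,0,0,1],[0,0,0,0,1],[0,0,0,0,1],[0,0,0.01,0,1],[0,0,0.02,0,1],[0,0,0.02,0,1]], "grip_force": 20}}

```text
time_s: 4.2
tool_pos: [0.6425, -0.1387, 0.2423]
tool_rot: [180.0, -0.2, 0.0]
force: [0.4, -0.2, -0.6]
grip_width: 0.0275
```

```bash
python3 snap.py b
```

```text
4.3 [ 0.64175777 -0.13876308  0.24060568] [ 0.38060478 -0.20760392 -1.83134477] 0.027172946851721738
```

View pics/sideb.png

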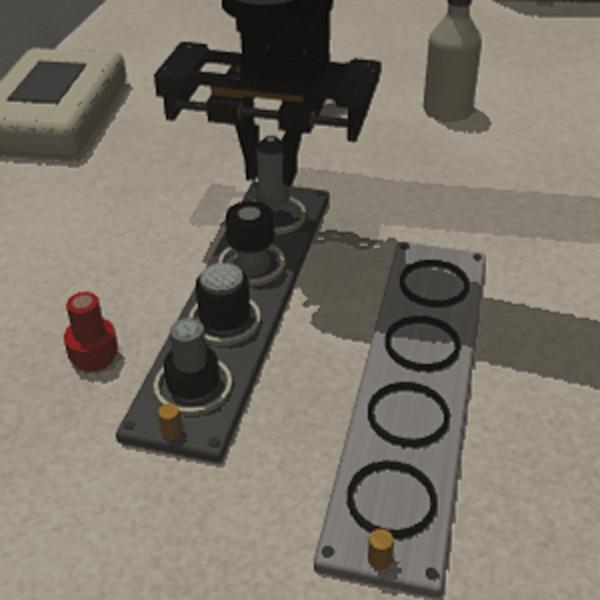

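The slim objective is held upright and clear of its seat. Carrying it to the pin-end seat at (0.475, 0.171).

Request:
{"name": "carry_out", "arguments": {"increments": [[0,0,0.02,0,1],[0,0,0.05,0,1],[0,0,0.08,0,1],[-0.005,0.01,0.1,0,1],[-0.017,0.031,0.1,0,1],[-0.032,0.06,0.1,0,1],[-0.048,0.09,0.1,0,1],[-0.065,0.12,0.1,0,1],[-0.081,0.15,0.1,0,1],[-0.097,0.18,0.1,0,1],[-0.113,0.21,0.1,0,1],[-0.129,0.24,0.1,0,1],[-0.145,0.27,0.1,0,1],[-0.156,0.29,0.1,0,1],[-0.163,0.303,0.1,0,1],[-0.1665,0.3095,0.1,0,1],[-0.1665,0.3095,0.1,0,1],[-0.1665,0.3095,0.1,0,1],[-0.1665,0.3095,0.1,0,1]]}}

```text
time_s: 6.2
tool_pos: [0.4757, 0.1695, 0.3396]
tool_rot: [180.0, 0.0, -0.1]
force: [-0.2, 0.1, -1.3]
grip_width: 0.0274
```

```bash
python3 snap.py c
```

```text
6.3 [0.47555079 0.16977866 0.33966498] [ 1.01815057 -0.35362488 -1.71992764] 0.0271988838051962
```

View pics/sidec.png

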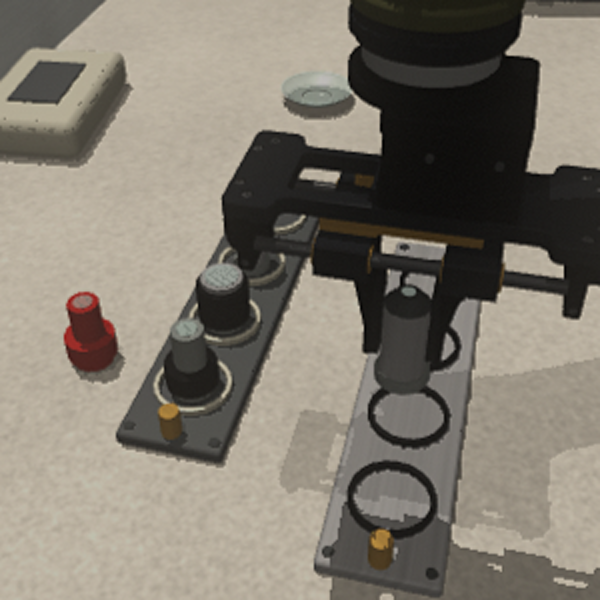

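Request:
{"name": "carry_out", "arguments": {"increments": [[0,0.001,-0.02,0,1],[0,0.001,-0.045,0,1],[0,0.001,-0.07,0,1],[0,0.001,-0.09,0,1],[0,0.001,-0.104,0,1],[0,0.001,-0.112,0,1],[0,0.001,-0.116,0,1],[0,0.001,-0.117,0,1],[0,0.001,-0.118,0,1],[0,0.001,-0.118,0,1],[0,0.001,-0.118,0,1]]}}

```text
time_s: 7.4
tool_pos: [0.4752, 0.1719, 0.2223]
tool_rot: [-180.0, -0.1, 0.0]
force: [0.1, -0.8, -1.2]
grip_width: 0.0272
```

```bash
python3 snap.py d
```

```text
7.5 [0.47516069 0.17183208 0.22216984] [-0.11782418  0.13182626 -0.65541943] 0.027141022782404458
```

View pics/sided.png

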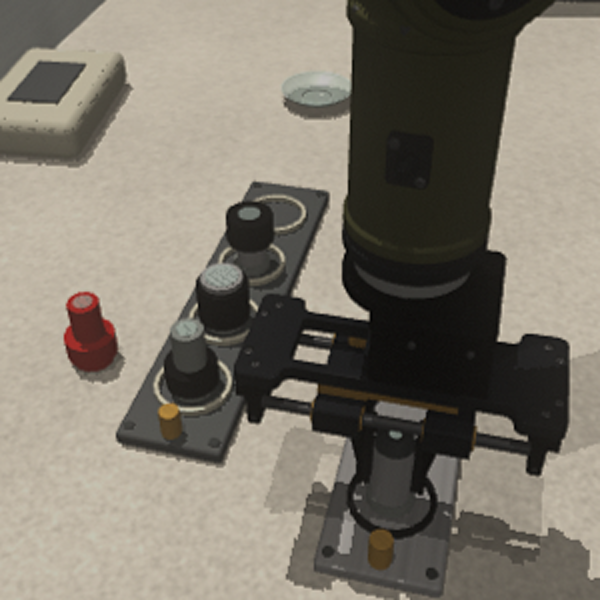

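Request:
{"name": "carry_out", "arguments": {"increments": [[0,0,-0.001,0,1],[0,0,-0.001,0,1],[0,0,-0.002,0,1],[0,0,-0.002,0,1],[0,0,-0.002,0,1]]}}

```text
time_s: 8.0
tool_pos: [0.475, 0.1718, 0.2197]
tool_rot: [180.0, 0.0, 0.0]
force: [0.2, 0.1, -0.9]
grip_width: 0.0275
```

Request:
{"name": "carry_out", "arguments": {"increments": [[0,0,-0.0005,0,1],[0,0,-0.001,0,1],[0,0,-0.001,0,1],[0,0,-0.001,0,1]]}}

```text
time_s: 8.4
tool_pos: [0.4751, 0.1719, 0.2196]
tool_rot: [180.0, -0.0, 0.0]
force: [-3.3, -0.5, 7.2]
grip_width: 0.0274
```

Contact (about 8 N). Opening slowly, then straight up.

Request:
{"name": "carry_out", "arguments": {"increments": [[0,0,0.0005,0,1],[0,0,0.0005,0,0.2],[0,0,0.0005,0,0.1],[0,0,0.0005,0,0],[0,0,0.0005,0,-0.3],[0,0,0.0005,0,-0.6],[0,0,0.0005,0,-1],[0,0,0.0005,0,-1],[0,0,0.0005,0,-1],[0,0,0.0005,0,-1],[0,0,0.02,0,-1],[0,0,0.05,0,-1],[0,0,0.09,0,-1],[0,0,0.121,0,-1],[0,0,0.121,0,-1]]}}

```text
time_s: 9.9
tool_pos: [0.4764, 0.1728, 0.3444]
tool_rot: [-179.9, -0.5, 0.0]
force: [-0.4, -0.4, 0.2]
grip_width: 0.0872
```

```bash
python3 snap.py e
```

```text
10.0 [0.47509086 0.17177037 0.34019784] [ 0.53635888 -0.14818304 -0.39724016] 0.08735836887804667
```

View pics/sidee.png

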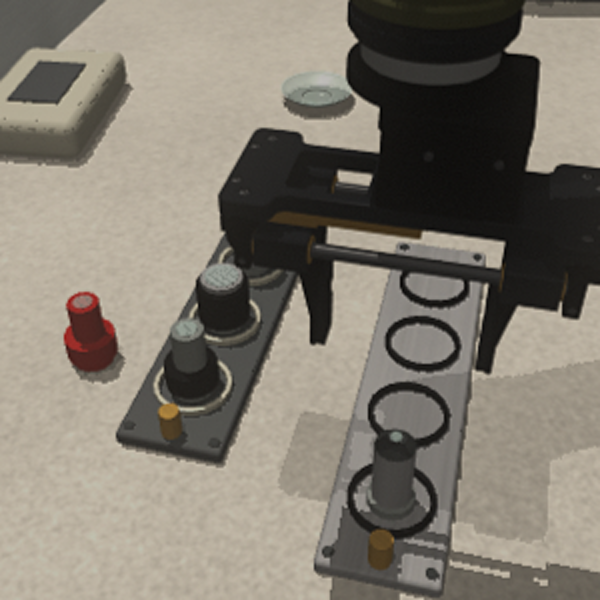

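The slim objective stands upright inside the pin-end ring (crop pixel 393,490). Next is the headed one at (0.642, -0.060).

Request:
{"name": "carry_out", "arguments": {"increments": [[0.015,-0.022,0,0,-1],[0.035,-0.05,0,0,-1],[0.06,-0.085,0,0,-1],[0.085,-0.12,0,0,-1],[0.11,-0.155,0,0,-1],[0.135,-0.19,0,0,-1],[0.155,-0.215,0,0,-1],[0.167,-0.232,0,0,-1],[0.167,-0.232,0,0,-1],[0.167,-0.232,-0.01,0,-1],[0.167,-0.232,-0.04,0,-1],[0.167,-0.232,-0.07,0,-1],[0.167,-0.232,-0.1,0,-1],[0.167,-0.232,-0.115,0,-1],[0.167,-0.232,-0.12,0,-1],[0.167,-0.232,-0.12,0,-1],[0.167,-0.232,-0.12,0,-1]]}}

```text
time_s: 11.7
tool_pos: [0.6426, -0.0598, 0.2213]
tool_rot: [180.0, -0.1, 0.0]
force: [0.6, 0.1, 0.3]
grip_width: 0.087
```

```bash
python3 snap.py f
```

```text
11.8 [ 0.64268821 -0.06009596  0.2214696 ] [-0.2426651  -0.30142877  0.36501762] 0.0873286826531003
```

View pics/sidef.png

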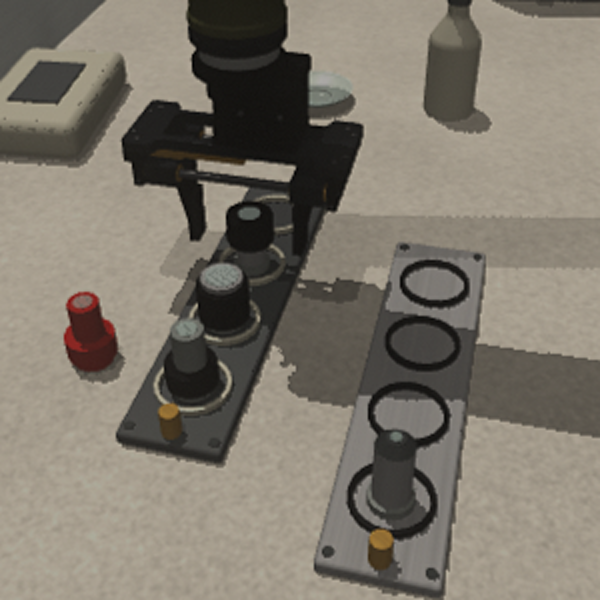

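Request:
{"name": "carry_out", "arguments": {"increments": [[0,0,0,0,-0.5],[0,0,0,0,-0.2],[0,0,0,0,-0.1],[0,0,0,0,0],[0,0,0,0,0.1],[0,0,0,0,0.5],[0,0,0,0,1],[0,0,0,0,1],[0,0,0,0,1],[0,0,0,0,1],[0,0,0.01,0,1],[0,0,0.02,0,1],[0,0,0.02,0,1]], "grip_force": 20}}

```text
time_s: 13.1
tool_pos: [0.6429, -0.0601, 0.242]
tool_rot: [180.0, -0.2, 0.0]
force: [-0.3, -0.9, -2.5]
grip_width: 0.0415
```

```bash
python3 snap.py g
```

```text
13.2 [ 0.64224001 -0.06022097  0.24048328] [ 0.35129841  0.98135699 -2.10983892] 0.04144318717871976
```

View pics/sideg.png

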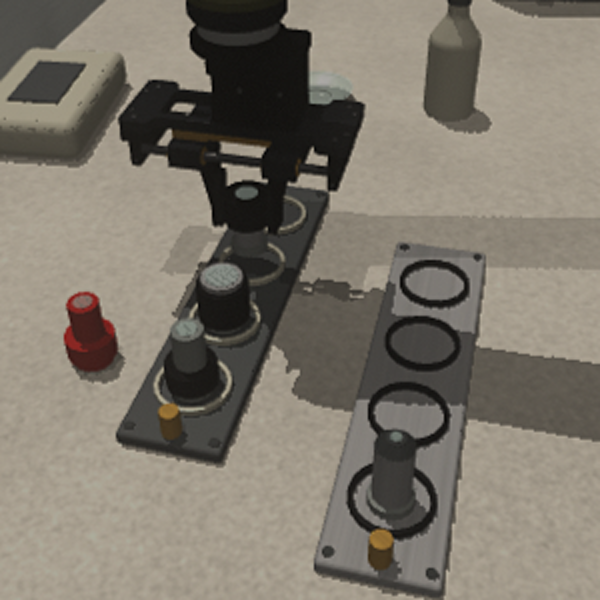

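The headed objective is held upright. Carrying it to the second seat from the pin at (0.475, 0.091).

Request:
{"name": "carry_out", "arguments": {"increments": [[0,0,0.02,0,1],[0,0,0.05,0,1],[0,0,0.08,0,1],[-0.007,0.006,0.1,0,1],[-0.022,0.02,0.1,0,1],[-0.043,0.039,0.1,0,1],[-0.065,0.059,0.1,0,1],[-0.087,0.079,0.1,0,1],[-0.109,0.099,0.1,0,1],[-0.13,0.118,0.1,0,1],[-0.15,0.136,0.1,0,1],[-0.162,0.147,0.1,0,1],[-0.167,0.151,0.1,0,1],[-0.167,0.151,0.1,0,1],[-0.167,0.151,0.1,0,1]]}}

```text
time_s: 14.7
tool_pos: [0.4758, 0.0898, 0.3399]
tool_rot: [180.0, -0.1, -0.1]
force: [-0.2, -0.5, -2.5]
grip_width: 0.0416
```

Request:
{"name": "carry_out", "arguments": {"increments": [[0,0,-0.02,0,1],[0,0,-0.045,0,1],[0,0,-0.07,0,1],[0,0,-0.09,0,1],[0,0,-0.104,0,1],[0,0,-0.112,0,1],[0,0,-0.116,0,1],[0,0,-0.117,0,1],[0,0,-0.118,0,1],[0,0,-0.118,0,1],[0,0,-0.118,0,1]]}}

```text
time_s: 15.8
tool_pos: [0.4753, 0.0908, 0.2223]
tool_rot: [180.0, -0.1, 0.0]
force: [-0.6, 0.2, -1.9]
grip_width: 0.0411
```

```bash
python3 snap.py h
```

```text
15.9 [0.47517639 0.09082131 0.22220183] [ 1.01457477  0.51148442 -2.13638545] 0.041559092582769394
```

View pics/sideh.png

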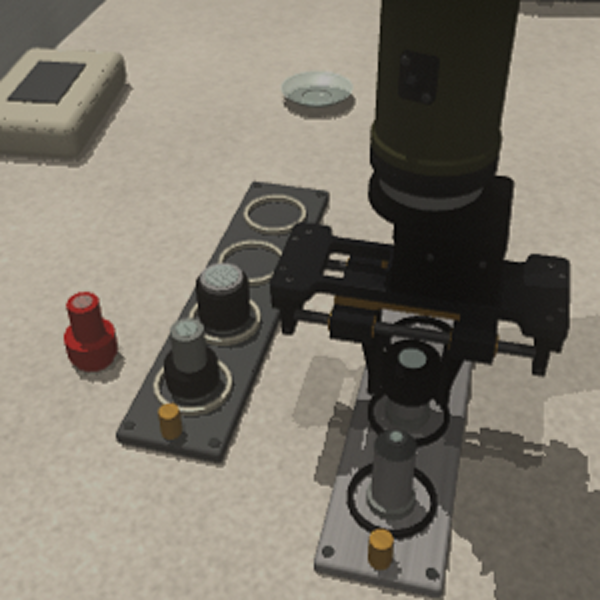

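Request:
{"name": "carry_out", "arguments": {"increments": [[0,0,-0.001,0,1],[0,0,-0.001,0,1],[0,0,-0.002,0,1],[0,0,-0.002,0,1],[0,0,-0.002,0,1]]}}

```text
time_s: 16.4
tool_pos: [0.475, 0.0908, 0.2197]
tool_rot: [180.0, 0.0, 0.0]
force: [0.3, 0.0, -1.6]
grip_width: 0.0411
```

Request:
{"name": "carry_out", "arguments": {"increments": [[0,0,-0.0005,0,1],[0,0,-0.0005,0,1],[0,0,-0.001,0,1],[0,0,-0.001,0,1],[0,0,-0.001,0,1]]}}

```text
time_s: 16.9
tool_pos: [0.4751, 0.0909, 0.2196]
tool_rot: [180.0, 0.0, 0.0]
force: [-2.1, -0.7, 6.7]
grip_width: 0.0413
```

Request:
{"name": "carry_out", "arguments": {"increments": [[0,0,0.0005,0,0.05],[0,0,0.0005,0,0],[0,0,0.0005,0,-0.1],[0,0,0.0005,0,-0.2],[0,0,0.0005,0,-0.4],[0,0,0.0005,0,-0.7],[0,0,0.0005,0,-1],[0,0,0.0005,0,-1],[0,0,0.0005,0,-1],[0,0,0.02,0,-1],[0,0,0.05,0,-1],[0,0,0.09,0,-1],[0,0,0.121,0,-1],[0,0,0.121,0,-1]]}}

```text
time_s: 18.3
tool_pos: [0.4766, 0.0915, 0.3443]
tool_rot: [180.0, -0.5, 0.0]
force: [-0.4, -0.7, -0.2]
grip_width: 0.087
```

```bash
python3 snap.py i
```

```text
18.4 [0.47508282 0.09077901 0.34019571] [ 0.96696299  0.44689011 -1.30959354] 0.0867700464130902
```

View pics/sidei.png

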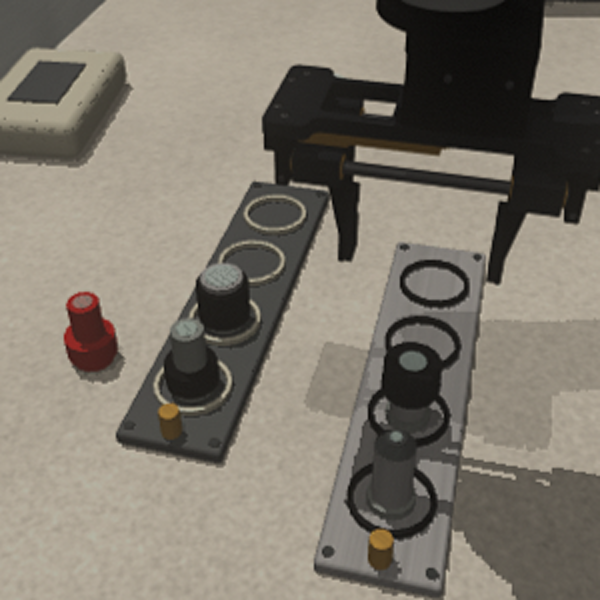

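The headed objective stands in its ring (crop pixel 411,380). Next is the wide one at (0.643, 0.020), gripped at 36 mm, so TCP z 0.212.

Request:
{"name": "carry_out", "arguments": {"increments": [[0.02,-0.008,0,0,-1],[0.05,-0.021,0,0,-1],[0.08,-0.034,0,0,-1],[0.11,-0.047,0,0,-1],[0.14,-0.059,0,0,-1],[0.16,-0.068,0,0,-1],[0.168,-0.071,0,0,-1],[0.168,-0.071,0,0,-1],[0.168,-0.071,-0.01,0,-1],[0.168,-0.071,-0.04,0,-1],[0.168,-0.071,-0.07,0,-1],[0.168,-0.071,-0.1,0,-1],[0.168,-0.071,-0.12,0,-1],[0.168,-0.071,-0.128,0,-1],[0.168,-0.071,-0.128,0,-1],[0.168,-0.071,-0.128,0,-1]]}}

```text
time_s: 20.0
tool_pos: [0.6431, 0.0203, 0.2129]
tool_rot: [-180.0, -0.1, 0.0]
force: [0.2, -0.2, 0.3]
grip_width: 0.087
```

```bash
python3 snap.py j
```

```text
20.1 [0.64352728 0.02011981 0.21344836] [-0.79204349  0.48060894  0.73818651] 0.08676740439313603
```

View pics/sidej.png

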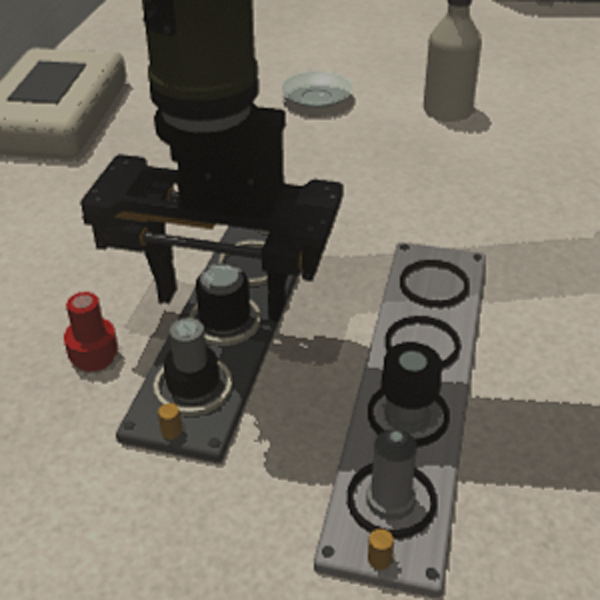

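Request:
{"name": "carry_out", "arguments": {"increments": [[0,0,0,0,-0.5],[0,0,0,0,-0.2],[0,0,0,0,-0.1],[0,0,0,0,0],[0,0,0,0,0.1],[0,0,0,0,0.5],[0,0,0,0,1],[0,0,0,0,1],[0,0,0,0,1],[0,0,0,0,1],[0,0,0.01,0,1],[0,0,0.02,0,1],[0,0,0.02,0,1]], "grip_force": 22}}

```text
time_s: 21.4
tool_pos: [0.6439, 0.02, 0.234]
tool_rot: [-180.0, -0.2, 0.0]
force: [1.3, -0.6, -3.4]
grip_width: 0.0435
```

```bash
python3 snap.py k
```

```text
21.5 [0.64322032 0.01979577 0.23241764] [ 0.52210415 -0.57250227 -2.66859707] 0.043611521726084505
```

View pics/sidek.png

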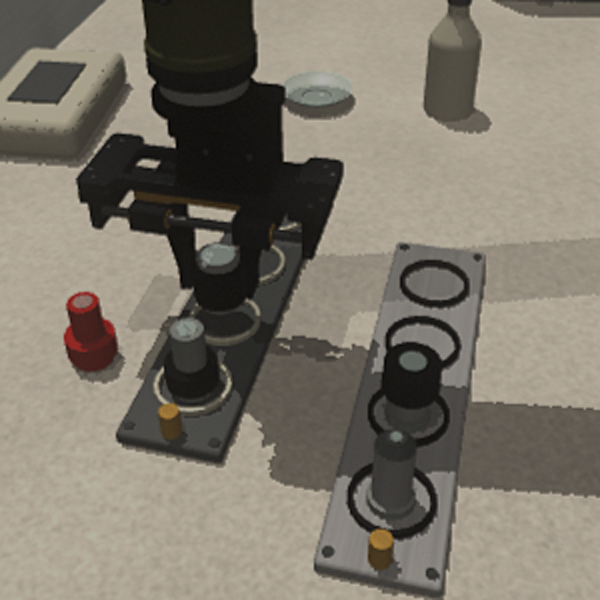

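The wide objective is held upright. Carrying it to the third seat at (0.475, 0.011).

Request:
{"name": "carry_out", "arguments": {"increments": [[0,0,0.02,0,1],[0,0,0.05,0,1],[0,0,0.08,0,1],[-0.007,0,0.1,0,1],[-0.022,-0.001,0.1,0,1],[-0.045,-0.002,0.1,0,1],[-0.07,-0.004,0.1,0,1],[-0.095,-0.005,0.1,0,1],[-0.12,-0.006,0.1,0,1],[-0.143,-0.008,0.1,0,1],[-0.16,-0.009,0.1,0,1],[-0.168,-0.009,0.1,0,1],[-0.168,-0.009,0.1,0,1],[-0.168,-0.009,0.1,0,1]]}}

```text
time_s: 22.9
tool_pos: [0.4756, 0.0109, 0.332]
tool_rot: [180.0, -0.1, 0.0]
force: [0.3, -0.6, -1.7]
grip_width: 0.0431
```

Request:
{"name": "carry_out", "arguments": {"increments": [[0,0,-0.02,0,1],[0,0,-0.045,0,1],[0,0,-0.07,0,1],[0,0,-0.09,0,1],[0,0,-0.104,0,1],[0,0,-0.112,0,1],[0,0,-0.116,0,1],[0,0,-0.117,0,1],[0,0,-0.118,0,1],[0,0,-0.118,0,1],[0,0,-0.118,0,1]]}}

```text
time_s: 24.0
tool_pos: [0.4753, 0.0108, 0.2143]
tool_rot: [180.0, -0.1, -0.0]
force: [0.0, 0.4, -1.8]
grip_width: 0.0436
```

```bash
python3 snap.py l
```

```text
24.1 [0.47517213 0.01076051 0.21418984] [ 0.53335959 -0.48414573 -2.26198392] 0.04371254531845776
```

View pics/sidel.png

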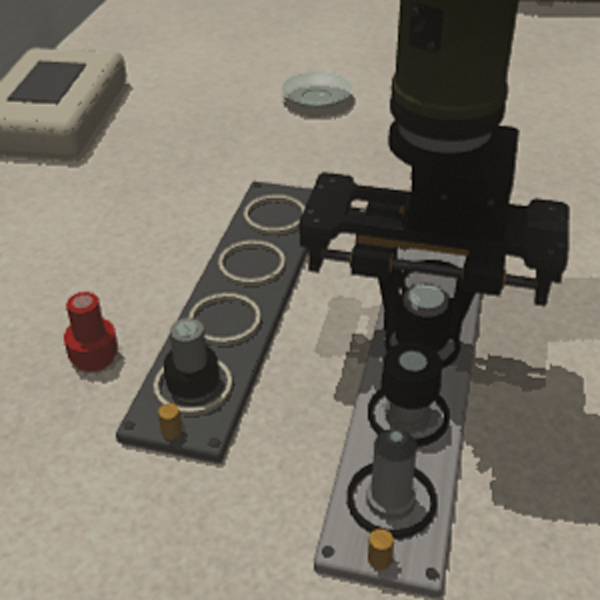

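Request:
{"name": "carry_out", "arguments": {"increments": [[0,0,-0.001,0,1],[0,0,-0.001,0,1],[0,0,-0.002,0,1],[0,0,-0.002,0,1],[0,0,-0.002,0,1]]}}

```text
time_s: 24.6
tool_pos: [0.475, 0.0108, 0.2117]
tool_rot: [-180.0, 0.0, 0.0]
force: [0.6, -0.6, -2.3]
grip_width: 0.0436
```

Request:
{"name": "carry_out", "arguments": {"increments": [[0,0,-0.0005,0,1],[0,0,-0.0005,0,1],[0,0,-0.001,0,1],[0,0,-0.001,0,1],[0,0,-0.001,0,1]]}}

```text
time_s: 25.1
tool_pos: [0.4751, 0.0109, 0.2116]
tool_rot: [180.0, 0.0, 0.0]
force: [-3.7, 0.0, 7.4]
grip_width: 0.0432
```

Request:
{"name": "carry_out", "arguments": {"increments": [[0,0,0.0005,0,0],[0,0,0.0005,0,-0.05],[0,0,0.0005,0,-0.1],[0,0,0.0005,0,-0.2],[0,0,0.0005,0,-0.4],[0,0,0.0005,0,-0.7],[0,0,0.0005,0,-1],[0,0,0.0005,0,-1],[0,0,0.0005,0,-1],[0,0,0.02,0,-1],[0,0,0.05,0,-1],[0,0,0.09,0,-1],[0,0,0.129,0,-1],[0,0,0.129,0,-1]]}}

```text
time_s: 26.5
tool_pos: [0.477, 0.0113, 0.3452]
tool_rot: [179.9, -0.6, 0.0]
force: [0.5, 0.6, -0.2]
grip_width: 0.0871
```

```bash
python3 snap.py m
```

```text
26.6 [0.47523739 0.01081283 0.34061644] [-0.3094142  -0.41706128 -0.23284336] 0.08679911440722499
```

View pics/sidem.png

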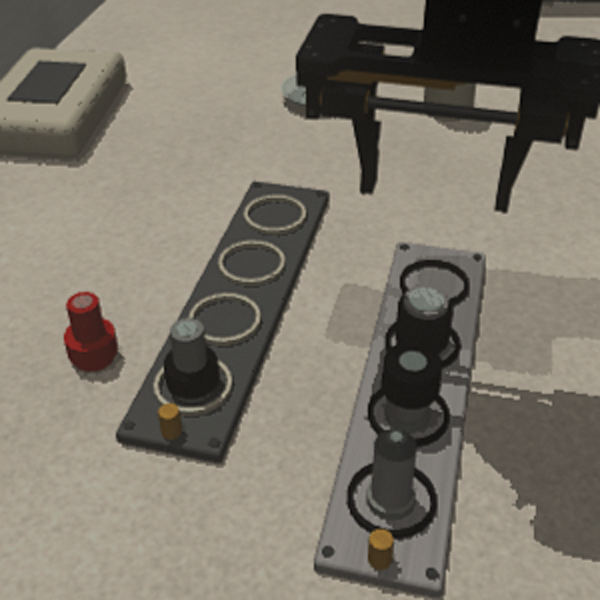

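The wide objective stands in its ring (crop pixel 425,320). Last is the stepped one at (0.644, 0.100). I'll grip its upper barrel at TCP z 0.226, which keeps the tips about 4 mm above the step.

Request:
{"name": "carry_out", "arguments": {"increments": [[0.02,0.01,0,0,-1],[0.05,0.026,0,0,-1],[0.08,0.042,0,0,-1],[0.11,0.058,0,0,-1],[0.14,0.074,0,0,-1],[0.16,0.084,0,0,-1],[0.169,0.089,0,0,-1],[0.169,0.089,0,0,-1],[0.169,0.089,-0.01,0,-1],[0.169,0.089,-0.04,0,-1],[0.169,0.089,-0.07,0,-1],[0.169,0.089,-0.095,0,-1],[0.169,0.089,-0.11,0,-1],[0.169,0.089,-0.114,0,-1],[0.169,0.089,-0.114,0,-1],[0.169,0.089,-0.114,0,-1]]}}

```text
time_s: 28.2
tool_pos: [0.6445, 0.0999, 0.2273]
tool_rot: [-180.0, -0.1, -0.0]
force: [0.1, -1.4, 0.1]
grip_width: 0.0868
```

```bash
python3 snap.py n
```

```text
28.3 [0.64456841 0.09997359 0.22738403] [-0.7627983  -0.30717457  0.23745356] 0.08702188723157928
```

View pics/siden.png

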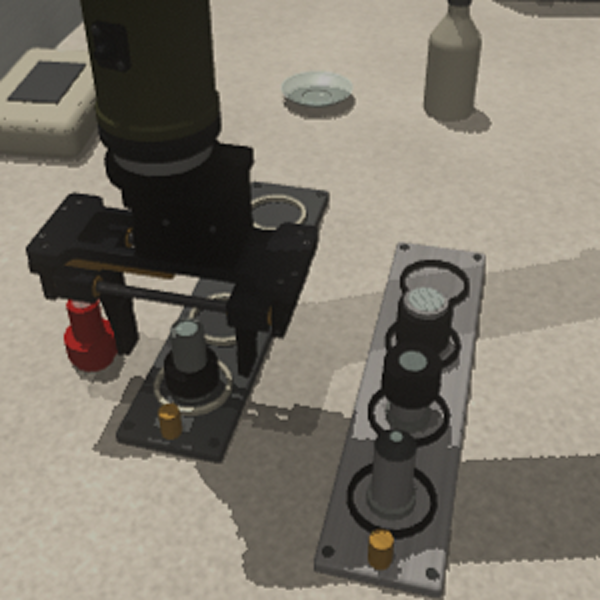

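Request:
{"name": "carry_out", "arguments": {"increments": [[0,0,0,0,-0.3],[0,0,0,0,0],[0,0,0,0,0.2],[0,0,0,0,0.3],[0,0,0,0,0.4],[0,0,0,0,0.5],[0,0,0,0,1],[0,0,0,0,1],[0,0,0,0,1],[0,0,0,0,1],[0,0,0.01,0,1],[0,0,0.02,0,1],[0,0,0.02,0,1]], "grip_force": 22}}

```text
time_s: 29.6
tool_pos: [0.6448, 0.1001, 0.2481]
tool_rot: [-180.0, -0.2, 0.0]
force: [0.7, -0.3, -1.7]
grip_width: 0.0254
```

```bash
python3 snap.py o
```

```text
29.7 [0.64421445 0.09981717 0.24648706] [-0.21755507 -0.11824896 -2.1154696 ] 0.02539602710127812
```

View pics/sideo.png

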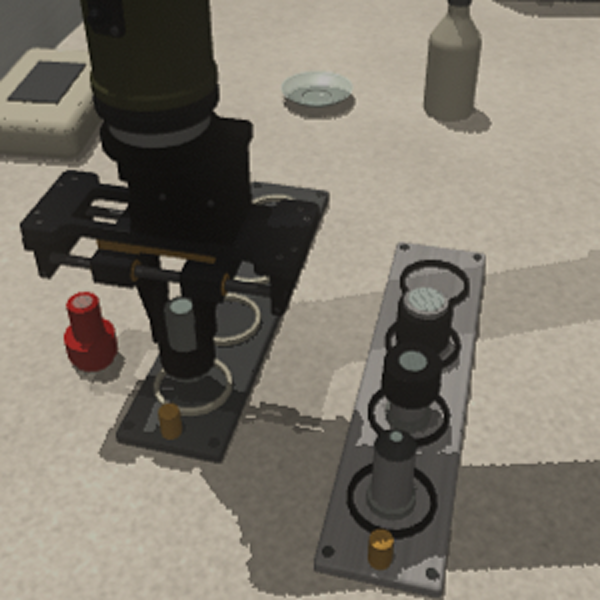

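The stepped objective is held upright. Carrying it to the far seat at (0.475, -0.0685).

Request:
{"name": "carry_out", "arguments": {"increments": [[0,0,0.02,0,1],[0,0,0.05,0,1],[0,0,0.08,0,1],[-0.006,-0.006,0.1,0,1],[-0.02,-0.02,0.1,0,1],[-0.04,-0.04,0.1,0,1],[-0.06,-0.06,0.1,0,1],[-0.08,-0.08,0.1,0,1],[-0.1,-0.1,0.1,0,1],[-0.12,-0.12,0.1,0,1],[-0.14,-0.14,0.1,0,1],[-0.155,-0.155,0.1,0,1],[-0.165,-0.165,0.1,0,1],[-0.169,-0.1685,0.1,0,1],[-0.169,-0.1685,0.1,0,1],[-0.169,-0.1685,0.1,0,1]]}}

```text
time_s: 31.3
tool_pos: [0.4752, -0.0681, 0.3458]
tool_rot: [-180.0, -0.0, 0.0]
force: [-0.5, 0.2, -1.9]
grip_width: 0.0253
```

Request:
{"name": "carry_out", "arguments": {"increments": [[0,0,-0.02,0,1],[0,0,-0.045,0,1],[0,0,-0.07,0,1],[0,0,-0.09,0,1],[0,0,-0.104,0,1],[0,0,-0.112,0,1],[0,0,-0.116,0,1],[0,0,-0.117,0,1],[0,0,-0.118,0,1],[0,0,-0.118,0,1],[0,0,-0.118,0,1]]}}

```text
time_s: 32.4
tool_pos: [0.4753, -0.0688, 0.2283]
tool_rot: [180.0, -0.1, -0.0]
force: [0.0, 0.9, -1.4]
grip_width: 0.0255
```

```bash
python3 snap.py p
```

```text
32.5 [ 0.47516836 -0.06877221  0.22818764] [ 0.36439229  0.55412677 -1.934251  ] 0.025308286704513502
```

View pics/sidep.png

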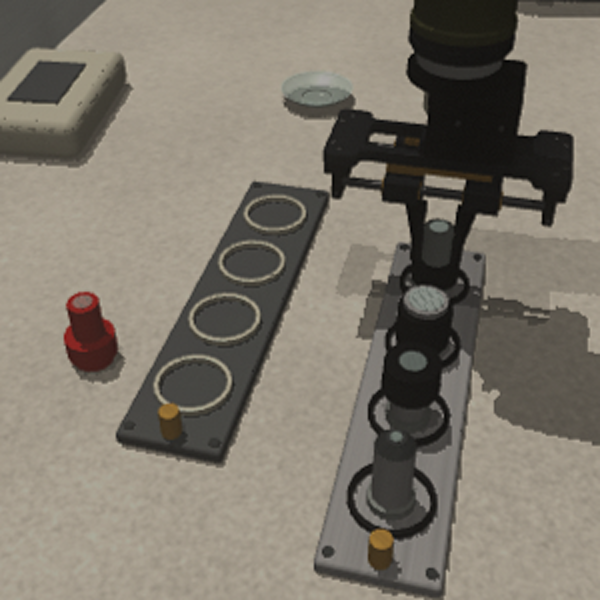

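Request:
{"name": "carry_out", "arguments": {"increments": [[0,0,-0.001,0,1],[0,0,-0.001,0,1],[0,0,-0.002,0,1],[0,0,-0.002,0,1],[0,0,-0.002,0,1]]}}

```text
time_s: 33.0
tool_pos: [0.475, -0.0687, 0.2257]
tool_rot: [-180.0, 0.0, 0.0]
force: [-0.1, 0.2, -2.4]
grip_width: 0.0252
```

Request:
{"name": "carry_out", "arguments": {"increments": [[0,0,-0.0005,0,1],[0,0,-0.0005,0,1],[0,0,-0.001,0,1],[0,0,-0.001,0,1],[0,0,-0.001,0,1]]}}

```text
time_s: 33.5
tool_pos: [0.4751, -0.0687, 0.2255]
tool_rot: [180.0, 0.0, 0.0]
force: [-3.7, 0.8, 6.1]
grip_width: 0.0257
```

Request:
{"name": "carry_out", "arguments": {"increments": [[0,0,0.0005,0,0.4],[0,0,0.0005,0,0.35],[0,0,0.0005,0,0.3],[0,0,0.0005,0,0.2],[0,0,0.0005,0,0],[0,0,0.0005,0,-0.5],[0,0,0.0005,0,-1],[0,0,0.0005,0,-1],[0,0,0.0005,0,-1],[0,0,0.0005,0,-1],[0,0,0.02,0,-1],[0,0,0.05,0,-1],[0,0,0.09,0,-1],[0,0,0.12,0,-1],[0.03,-0.04,0.13,0,-1],[0.06,-0.08,0.15,0,-1],[0.09,-0.12,0.15,0,-1],[0.11,-0.15,0.15,0,-1],[0.11,-0.15,0.15,0,-1],[0.11,-0.15,0.15,0,-1]]}}

```text
time_s: 35.5
tool_pos: [0.585, -0.2194, 0.3737]
tool_rot: [-179.9, 0.1, -0.1]
force: [-0.7, 0.4, 1.1]
grip_width: 0.0869
```

```bash
python3 snap.py q; python3 - <<'E'
from h import *
d=np.load("topq.npz")["d"]; P,u,v=points("top",d)
for y in (.1710,.0912,.0113,-.0685):
    w=(abs(P[:,0]-.475)<.03)&(abs(P[:,1]-y)<.03); zt=np.percentile(P[w,2],99); t=w&(P[:,2]>zt-.006)
    print(y,zt,P[t].mean(0),np.ptp(P[t],axis=0))
E
```

```text
35.6 [ 0.58485877 -0.21723185  0.37461699] [ 0.54715726  0.43133099 -0.00677653] 0.08669034832084603
0.171 0.07889235015057713 [0.47563167 0.16920595 0.07631571] [0.02154089 0.02469023 0.0079031 ]
0.0912 0.07227074599078719 [0.47538966 0.09108361 0.06981834] [0.04043314 0.04174481 0.00789713]
0.0113 0.06483359166907965 [0.47605918 0.01096766 0.06203714] [0.03498954 0.03512706 0.00707061]
-0.0685 0.07590911758124819 [ 0.4753459  -0.06776159  0.07380519] [0.02554317 0.02309279 0.00704831]
```

View pics/sideq.png

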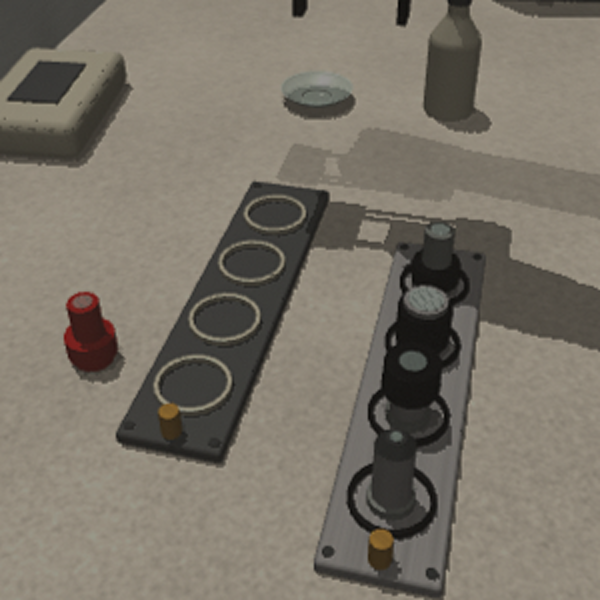

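View pics/topq.png

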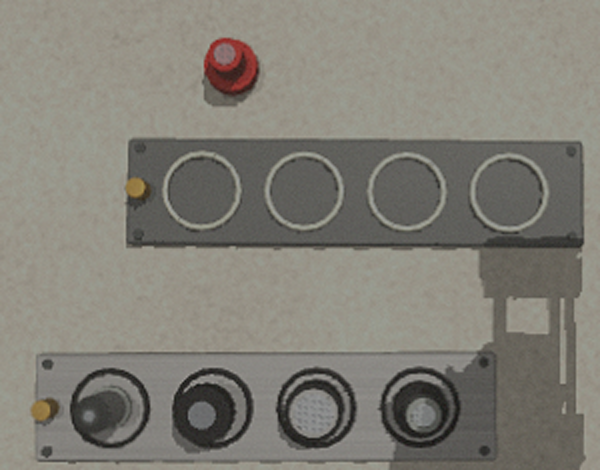

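Both views show all four standing upright in their rings. From the pin, the order is slim, headed, wide, stepped. Top heights match upright on the board, and the centres are within about 2 mm of the seats. The gripper is open and clear, so I'm handing in.

```bash
python3 -c "
from cell import env
print(env.sign_off())"
```

```text
the job is handed in; nothing more can be done
None
```

All four objectives now stand upright in the aluminium rack's ring seats in reverse order, and the job is handed in at about 36 s of the 120 s. The sign-off gives no verdict.

- **Order:** the grey rack read, from its pin, stepped, wide, headed, slim. The aluminium rack now reads, from its pin, slim, headed, wide, stepped. I left the red look-alike alone.
- **Setting down:** I lowered each one in steps of 1 mm or less until the force sensor showed contact (6–7 N), then opened the jaws slowly.
- **Last checks:** both camera views show all four upright in their rings, and the gripper is open and clear of them. Depth readings put the tops at 79, 72, 65 and 76 mm, against the 78, 70, 62 and 74 mm expected if they stand flat on the board. Their centres are within about 2 mm of the seat centres. No check failed; the height differences, 3 mm at most, are close to the 2 mm calibration limit.

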